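Open the specimen transport case by its pop-out T-handle

ROBOT

A 6-joint arm with a two-finger parallel gripper is mounted at the origin on the work surface. World frame = base frame: x ahead of the robot, y to its left, z up, the work surface at z = 0. Lengths are in m, angles in rad, forces in N, time in s.
With the tool pointing down it reaches from about 0.325 to 0.9 m from the base axis. Payload 6.1 kg.
Tool frame: the origin (TCP) lies midway between the tips of the shut fingers; the grasp point (between the pads) lies hold_point_z behind it (hold_point_z is the distance from the TCP to the grasp point, in m); z points along the fingers, y is the line along which they close (so a half turn about z gives the same grasp; the last joint's range is limited). The gripper opens to 85 mm and grips with 20 to 120 N. Pads are 22 mm wide; open, the fingers measure 114 mm over their backs; the gripper's body (76 mm by 85 mm) begins 54 mm behind the grasp point. The pads swing forward as they close: fully open they stand 13 mm farther back than shut.
Start: joints at [1.127, 0.22, 1.526, -0, 1.395, -0.126], TCP at [0.195, 0.594, 0.231] pointing down, gripper open.
Joint ranges: [-2.98, 2.98], [-0.91, 2.08], [0.09, 2.57], [-1.24, 4.39], [0.2, 2.65], [-2.68, 2.68]. Speed limits (rad/s): [2.57, 2.57, 3.01, 3.14, 3.14, 3.14].

INTERFACE

Orientations are given as a rotation vector (axis times angle).
In Python, from cell import get_state, get_image, job_done, boxes_of, trace, hold_point_z gives the robot as it stands. The module is installed in compiled form; this text tells all that it offers.
- The arm moves only by the tool jog_arm, never from a script. Its argument "increments" is one flat list of numbers, 7 for each row, row after row: the shift along the world's x, y, z as a fraction of full scale, then the turn, a rotation vector about the world's x, y, z as a fraction of full scale, then the opening, from 0 (shut) to 1 (fully open). A call has 1 to 12 rows; each row shifts and turns the commanded pose from where the row before left it; what a row does not reach is not made up. Full scale, the value 1, is 0.025 m for a shift and 0.15 rad for a turn. A row lasts 1/10 s, in which the tool goes at most 50 mm and 8.59 degrees, less where a joint would pass 70% of its speed; a pose out of reach is approached as far as the arm can. A call with a number of a shift or a turn outside -1 to 1 is refused whole. A call with a gripper value outside its range is refused whole. The fingers move at their own pace and stop on an object; "grip_force" is the grip in N (left out, the last holds). Time passes only in rows, so rows that do not move let the fingers close. It gives the time, the measured TCP pose, the force, the opening and the grip force at its end, in the units of the state.
- get_state(): the state, without advancing time (a new reading comes with each control period).
- get_image(name): name is "scene" or "top"; returns a dict with "pixels" (480x640x3 uint8, red, green, blue), "fx", "fy", "cx", "cy" (pixels), "extrinsics" (4x4, takes a point from camera to world coordinates). Camera axes: x right, y up, looking along -z (the intrinsics and any distortion apply to the point x, -y, -z); pixel columns grow to the right and rows downward; lengths in m; the calibration is good to about 2 mm. A picture is of the moment at which its call begins. There is no depth.
- job_done(): hands the job in; it is judged then, once.
Trained networks look in the newest picture that a camera, given by its name, has taken for a name from the list of things; names that differ only in an ending like _2 or _b are one class to them, and where a whole thing is asked for, a point or a joint stands for the part that bears it (a point fixed in the world has none). Each returns a list of dicts, best first, with "confidence" (0 to 1); they miss things now and then, are a little off and sometimes report something else, mostly with a low value. They report only what shows in the picture. A call takes as long as a camera call.
- boxes_of(camera, label): "extent" ([centre column, centre row, width, height] in pixels, round what is visible of it).
- trace(camera, label): "mask" (480x640 bool, what is visible of it) and "extent" ([centre column, centre row, width, height] in pixels, round what is visible of it).
The state is a dict: "time_s": time; "qpos": joint angles; "qd": joint speeds; "effort": joint torques, N m; "ee_pos": TCP position; "tool_rot": TCP orientation; "ft_force": force on the tool from outside, world axes, zero at the start; "wrist_torque": the same for the moment, N m; "finger_gap": opening from 0.0 (shut) to 1.0 (fully open); "grip_force": force on a finger pad.
Only numpy, scipy, OpenCV 4.12 (cv2) and the standard library are available. Lean on these libraries where they do the work, as an engineer would, in place of code of your own. Each camera call takes 0.05 s, during which the arm holds its last target. There are 200 camera calls.

TASK

Open the blue specimen transport case. Press the red release button on its front deck, without ramming it, so that the T-handle pops up; turn the handle clockwise until you feel it come fully home against its stop, without wrenching it, and let go; the lid then rises by itself, so wait until it stands open, leaving the tube rack, jar, slide box and pen undisturbed.

Things in the scene. Friction and masses are not known exactly. Their poses are not given: they have to be found in the camera images.
- case: blue case, 240 (x) x 300 (y) x 140 mm high, fixed to the table. Origin: centre of its underside; its x axis points from the front edge (towards the robot) to the rear, y to its left, z up. The front 86 mm of its white top is a fixed deck with the T-handle and the button; behind it, after a gap of 10 mm, lies the hinged white lid, 144 mm deep, hinged along the rear edge. Deck and lid top are flat, 140 mm above the origin
- lid (a joint): lid angle, rad: 0 shut, grows as the lid's front edge rises. A damped strut pushes it up: once unlatched it rises by itself in 3 to 5 s and stands at about 0.5 rad; it needs no help. While latched it is held down
- tee_bar (a point): centre of the T-handle's bar, a round dark steel bar, 14 mm thick, 80 mm long along this point's y axis (parallel to the case's y when not turned), on a thin upright spindle (point z). Stowed it lies in a close recess (96 x 20 mm) flush with the deck, on the case's middle line, 82 mm in front of the case's middle; popped up, the bar's centre stands 23 mm above the deck and it can be pinched across the bar from above. The point moves with the handle
- tee (a joint): how far the T-handle has popped up, m: 0 stowed, 0.030 fully up; a spring of 3 to 7 N raises it when released, and it stays up
- turn (a joint): turn of the T-handle, rad: 0 as stowed, grows clockwise seen from above. It cannot turn while stowed. Turning takes about 0.05 to 0.25 N m. The hard stop lies somewhere between 0.75 and 1.35 rad, differently each time, and shows by the resistance (torque) rising; the lid comes free about 0.2 rad before the stop
- button (a joint): how far the release button is pressed, m: 0 up, 0.007 the end of its travel. The spring takes 3.5 N to start and 8.5 N at the end; the handle is released after about 5 mm and the button may then be let go. More than 22 N on it damages it
- button_top (a point): centre of the top of the round red button, 24 mm across, standing 9 mm above the deck, 72 mm to the left (case +y) of the T-handle's spindle; it goes down with the button
- striker: steel stop inside the case, out of sight below the handle's spindle, against which the latch comes to rest, 24 mm from the spindle's axis. Fully home means that the latch presses on it with 2 N or more (some 0.05 N m above the turning resistance); more than 30 N (0.65 N m) damages it. Not to be touched otherwise
- rack: white test-tube rack, 180 x 65 mm, stands beside the case's right side (-y); origin at its underside's centre; to be left alone
- cup: specimen jar with orange cap, 52 mm wide, 62 high, stands beside the case's left side (+y); origin at its underside's centre; to be left alone
- slidebox: green slide box, 90 x 130 x 35 mm; origin at its underside's centre; to be left alone
- pen: marker pen, 130 mm long; origin at its underside's centre; to be left alone

How it is judged:
By the outcome, as a careful person would: the job done as asked, in the order asked, and still so for the second after the job is handed in, with the robot touching nothing.
It also fails if it takes over 64 s, if anything falls off the work surface, if the arm or the gripper's body presses on something with over 40 N, if the wrist force passes 120 N, or if a joint passes its speed limit or range.

## Working session

There is one attempt and no reset: what is moved stays moved. The work goes in short steps, Python scripts to look and compute and a tool call to move; the robot and the scene stay as the last step left them, time stands still between calls to the robot, and variables do not carry over. Pictures are saved under pics/ and viewed, at most 10 in all, crops included, and the job is handed in when it is done.

Besides the shell and the picture viewer there is one more tool, called as a command line: name --argument value ..., lists and objects as JSON in quotes. jog_arm: Moves the arm, as the interface text tells. Its arguments: {"type":"object","properties":{"increments":{"type":"array"},"grip_force":{"type":"number"}},"required":["increments"]}

```bash
mkdir -p pics
cat > h.py <<'E'
import numpy as np, cv2
from cell import *
def ray(im,u,v):
    E=np.array(im["extrinsics"]); d=E[:3,:3]@np.array([(u-im["cx"])/im["fx"],-(v-im["cy"])/im["fy"],-1.]); return E[:3,3],d
def onz(im,u,v,z):
    o,d=ray(im,u,v); return o+d*(z-o[2])/d[2]
def proj(im,p):
    E=np.array(im["extrinsics"]); q=E[:3,:3].T@(np.array(p)-E[:3,3]); return im["cx"]+im["fx"]*q[0]/-q[2], im["cy"]-im["fy"]*q[1]/-q[2]
def save(im,n,crop=None,s=1):
    a=im["pixels"][:,:,::-1]
    if crop: a=a[crop[1]:crop[3],crop[0]:crop[2]]
    cv2.imwrite("pics/"+n,cv2.resize(a,None,fx=s,fy=s))
E
python3 - <<'E'
from h import *
print(get_state(), hold_point_z)
for c in("top","scene"):
    im=get_image(c); save(im,c+"1.png"); print(c,{k:im[k] for k in im if k!="pixels"})
    for l,z in(("button_top",.149),("tee_bar",.14),("case",.14),("lid",.14),("rack",.0),("cup",.06),("slidebox",.035),("pen",.01)):
        for b in boxes_of(c,l)[:2]:
            e=b["extent"]; print(l,round(b["confidence"],2),np.round(e),onz(im,e[0],e[1],z).round(3))
E
```

```text
{'time_s': 0.0, 'qpos': array([ 1.12686411e+00,  2.21229161e-01,  1.52763144e+00, -3.24031779e-05,
        1.39469869e+00, -1.26077141e-01]), 'qd': array([ 9.16116633e-04, -5.63403926e-04, -6.50514789e-04, -3.55102124e-05,
        2.22459731e-04,  4.24360134e-04]), 'effort': array([ 8.42685386e-04, -4.96867168e+01, -3.89415872e+01, -1.44144724e-04,
        1.04466584e-02,  8.14277286e-06]), 'ee_pos': array([0.19506496, 0.59313219, 0.23018661]), 'tool_rot': array([-4.97094674e-01, -3.10148525e+00,  2.97816554e-03]), 'ft_force': array([0.61318763, 0.45646278, 0.09372903]), 'wrist_torque': array([-0.02883264, -0.02290347,  0.01004325]), 'grip_force': 0.0, 'finger_gap': 0.9957601262655819} 0.0187
top {'fx': 515.1960143180764, 'fy': 515.1960143180764, 'cx': 327.612028366069, 'cy': 236.39116323471026, 'extrinsics': array([[ 0.00872528,  0.99712905, -0.07521647,  0.46518232],
       [-0.99991456,  0.00796798, -0.01036244,  0.01885402],
       [-0.00973337,  0.07530046,  0.99711339,  1.32038488],
       [ 0.        ,  0.        ,  0.        ,  1.        ]])}
tee_bar 0.7 [362. 224.  38.  12.]
[... 677 characters left out ...]
0.2310525 ,  0.33902234],
       [-0.00956551,  0.50485242,  0.86315267,  1.20094208],
       [ 0.        ,  0.        ,  0.        ,  1.        ]])}
tee_bar 0.52 [280. 222.  36.  18.] [ 0.589 -0.037  0.14 ]
case 0.79 [256. 268. 180. 182.] [ 0.706 -0.028  0.14 ]
case 0.51 [277. 226.  33.  31.] [ 0.599 -0.039  0.14 ]
lid 0.85 [243. 273. 157. 130.] [ 0.726 -0.048  0.14 ]
lid 0.73 [256. 268. 179. 182.] [ 0.706 -0.029  0.14 ]
rack 0.79 [175. 236.  71.  75.] [ 0.661 -0.29   0.   ]
cup 0.62 [343. 334.  25.  32.] [0.727 0.176 0.06 ]
slidebox 0.68 [247. 141.  56.  53.] [ 0.362 -0.263  0.035]
slidebox 0.48 [275. 222.  32.  22.] [ 0.54  -0.085  0.035]
pen 0.64 [438. 207.  58.  24.] [0.32  0.238 0.01 ]
```

Run:
```python
from h import *
im=get_image("top"); save(im,"t2.png",(260,110,480,260),3.6)
im2=get_image("scene"); save(im2,"s2.png",(150,150,410,345),3)
for n,i in(("top",im),("scene",im2)):
    hsv=cv2.cvtColor(i["pixels"],cv2.COLOR_RGB2HSV)
    m=(((hsv[...,0]<6)|(hsv[...,0]>174))&(hsv[...,1]>150)&(hsv[...,2]>80)).astype(np.uint8)
    k,_,st,ce=cv2.connectedComponentsWithStats(m)
    for a,c in zip(st[1:],ce[1:]):
        if a[4]>15: print(n,a,c.round(1),onz(i,*c,.147).round(4))
    t=trace(n,"tee_bar")
    for q in t[:1]:
        v,u=np.nonzero(q["mask"]); mm=cv2.minAreaRect(np.c_[u,v].astype(np.float32)); print(mm)
        b=cv2.boxPoints(mm); print([onz(i,*p,.14).round(3) for p in b], onz(i,u.mean(),v.mean(),.14).round(4))
```

```text
top [118 121  12  12 113] [123.5 126.3] [0.8072 0.5089 0.147 ]
top [451 162   7   7  31] [454.1 165.1] [ 0.7207 -0.2588  0.147 ]
top [447 194   6   6  28] [449.2 196.5] [ 0.6476 -0.2469  0.147 ]
top [326 213  10  10  79] [330.4 217.8] [0.5963 0.0249 0.147 ]
((360.6539001464844, 222.76925659179688), (33.4893798828125, 6.077702045440674), 7.125016689300537)
[array([ 0.584, -0.006,  0.14 ]), array([ 0.598, -0.007,  0.14 ]), array([ 0.589, -0.084,  0.14 ]), array([ 0.575, -0.082,  0.14 ])] [ 0.5861 -0.0442  0.14  ]
scene [177 217   6   6  29] [179.7 219.7] [ 0.6798 -0.2275  0.147 ]
scene [300 230  11  10  88] [305.3 234.8] [0.5966 0.0268 0.147 ]
scene [152 242   7   6  30] [154.8 244.8] [ 0.753 -0.24   0.147]
scene [491 421  17  17 226] [499.1 428.6] [0.7941 0.505  0.147 ]
((278.1230773925781, 221.7846221923828), (34.9777946472168, 5.209457874298096), 29.744882583618164)
[array([ 0.591, -0.08 ,  0.14 ]), array([ 0.579, -0.081,  0.14 ]), array([ 0.589, -0.003,  0.14 ]), array([ 0.601, -0.002,  0.14 ])] [ 0.5899 -0.0414  0.14  ]
```

View pics/t2.png

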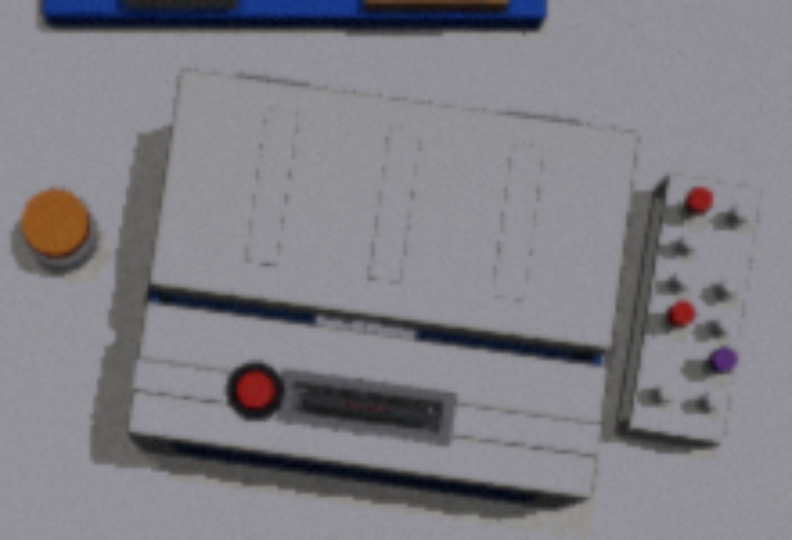

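View pics/s2.png

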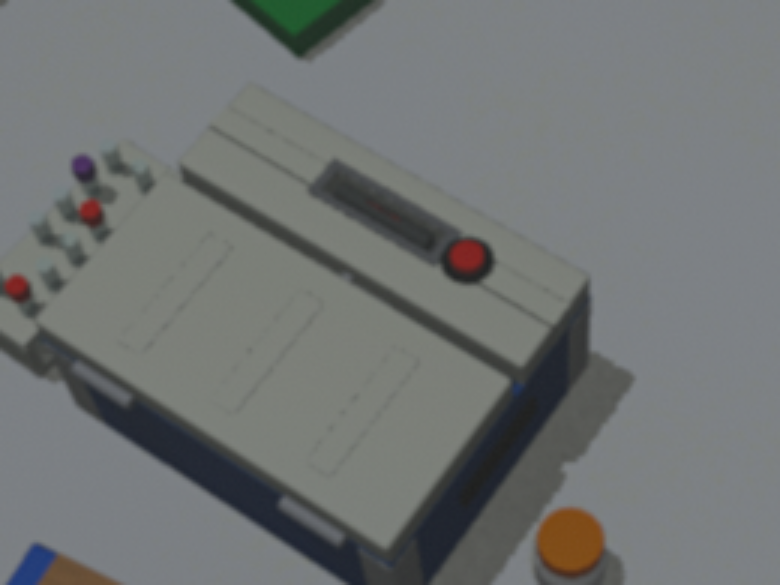

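Pictures: the top crop (scale 3.6) shows the red button at full-image pixel (330,218) and the stowed bar at about (361,223). The scene crop agrees, with the button at (305,235) and the bar at (278,222). The two views put the button at about (0.5965, 0.0255) and the spindle at about (0.588, -0.045). That makes them 71 mm apart, against 72 expected, with the case yawed about -0.12 rad. I'll move over the button now, fingers shut.

jog_arm --increments '[0.7, -0.99, 0, 0, 0, -0.4, 0, 0.7, -0.99, 0, 0, 0, -0.4, 0, 0.7, -0.99, 0, 0, 0, -0.4, 0, 0.7, -0.99, 0, 0, 0, -0.4, 0, 0.7, -0.99, 0, 0, 0, -0.4, 0, 0.7, -0.99, 0, 0, 0, -0.4, 0, 0.7, -0.99, 0, 0, 0, -0.4, 0, 0.7, -0.99, 0, 0, 0, -0.4, 0, 0.7, -0.99, 0, 0, 0, -0.4, 0, 0.7, -0.99, 0, 0, 0, -0.4, 0, 0.7, -0.99, 0, 0, 0, -0.4, 0, 0.7, -0.99, 0, 0, 0, -0.4, 0]'

```text
time_s: 2.3
ee_pos: [0.4059, 0.2957, 0.2315]
tool_rot: [1.561, 2.726, 0.001]
ft_force: [0.0, -0.0, 0.3]
finger_gap: 0.002
grip_force: 0.0
```

jog_arm --increments '[0.7, -0.99, 0, 0, 0, -0.4, 0, 0.7, -0.99, 0, 0, 0, -0.4, 0, 0.7, -0.99, 0, 0, 0, -0.4, 0, 0.7, -0.99, 0, 0, 0, -0.4, 0, 0.7, -0.99, 0, 0, 0, -0.4, 0, 0.7, -0.99, 0, 0, 0, -0.4, 0, 0.7, -0.99, 0, 0, 0, -0.4, 0, 0.7, -0.99, 0, 0, 0, -0.4, 0, 0.7, -0.99, 0, 0, 0, -0.4, 0, 0.7, -0.99, 0, 0, 0, -0.4, 0, 0.7, -0.99, 0, 0, 0, -0.4, 0, 0, 0, 0, 0, 0, 0, 0]'

```text
time_s: 3.5
ee_pos: [0.5993, 0.0213, 0.2312]
tool_rot: [2.362, 2.07, -0.0]
ft_force: [-0.0, 0.5, -0.5]
finger_gap: 0.003
grip_force: 0.0
```

jog_arm --increments '[-0.11, 0.16, -1, 0, 0, 0.05, 0, 0, 0, -1, 0, 0, 0, 0, 0, 0, -0.8, 0, 0, 0, 0, 0, 0, 0, 0, 0, 0, 0]'

```text
time_s: 3.9
ee_pos: [0.5922, 0.0293, 0.1577]
tool_rot: [-2.345, -2.083, 0.007]
ft_force: [-0.3, 0.4, 0.3]
finger_gap: -0.004
grip_force: 0.0
```

Run:
```python
from h import *
s=get_state(); print(s["ee_pos"],s["ft_force"],s["tool_rot"])
a=get_image("top"); b=get_image("scene")
A=cv2.resize(a["pixels"][190:260,290:410],None,fx=5,fy=5,interpolation=2)
B=cv2.resize(b["pixels"][180:260,240:360],None,fx=5,fy=5,interpolation=2)
cv2.imwrite("pics/c3.png",np.vstack([A,B])[:600,:,::-1] if 0 else cv2.resize(np.vstack([A,B]),(480,600))[:,:,::-1])
```

```text
[0.59223034 0.029321   0.15773276] [-0.25068317  0.42083832  0.32862047] [-2.34523652 -2.08275536  0.00695523]
```

View pics/c3.png

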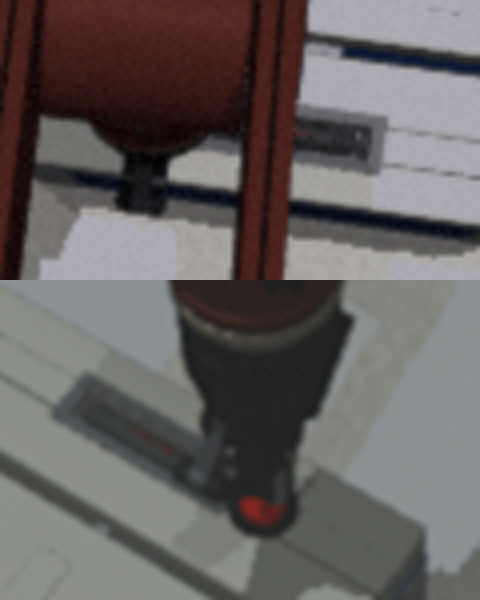

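The fingers are just above the button, slightly towards the front-left; correct by about 4 mm and settle.

jog_arm --increments '[0.17, -0.15, 0, 0, 0, 0, 0, 0, 0, 0, 0, 0, 0, 0, 0, 0, 0, 0, 0, 0, 0]'

```text
time_s: 4.3
ee_pos: [0.6002, 0.0245, 0.1626]
tool_rot: [2.349, 2.084, 0.002]
ft_force: [1.1, -0.7, 0.4]
finger_gap: -0.001
grip_force: 0.0
```

jog_arm --increments '[0, 0, -0.12, 0, 0, 0, 0, 0, 0, -0.12, 0, 0, 0, 0, 0, 0, 0, 0, 0, 0, 0]'

```text
time_s: 4.6
ee_pos: [0.5988, 0.0248, 0.1545]
tool_rot: [-2.349, -2.084, 0.001]
ft_force: [0.3, 0.1, -0.6]
finger_gap: -0.001
grip_force: 0.0
```

jog_arm --increments '[-0.06, 0, -0.1, 0, 0, 0, 0, 0, 0, -0.1, 0, 0, 0, 0, 0, 0, -0.08, 0, 0, 0, 0, 0, 0, 0, 0, 0, 0, 0]'

```text
time_s: 5.0
ee_pos: [0.5976, 0.0247, 0.1486]
tool_rot: [-2.35, -2.085, 0.001]
ft_force: [-1.3, 0.4, 2.4]
finger_gap: 0.0
grip_force: 1.5
```

jog_arm --increments '[0, 0, -0.06, 0, 0, 0, 0, 0, 0, 0, 0, 0, 0, 0]'

```text
time_s: 5.2
ee_pos: [0.5977, 0.0247, 0.1476]
tool_rot: [-2.35, -2.085, 0.0]
ft_force: [-4.0, 0.5, 5.4]
finger_gap: -0.001
grip_force: 3.1
```

jog_arm --increments '[0, 0, -0.06, 0, 0, 0, 0, 0, 0, -0.06, 0, 0, 0, 0, 0, 0, 0, 0, 0, 0, 0]'

```text
time_s: 5.5
ee_pos: [0.5977, 0.0247, 0.1446]
tool_rot: [-2.35, -2.085, 0.0]
ft_force: [-4.1, 0.1, 6.6]
finger_gap: -0.001
grip_force: 3.2
```

jog_arm --increments '[0, 0, -0.05, 0, 0, 0, 0, 0, 0, 0, 0, 0, 0, 0]'

```text
time_s: 5.7
ee_pos: [0.5977, 0.0247, 0.1433]
tool_rot: [-2.35, -2.085, 0.0]
ft_force: [-4.7, 0.6, 8.2]
finger_gap: -0.003
grip_force: 3.6
```

jog_arm --increments '[0, 0, -0.03, 0, 0, 0, 0, 0, 0, 0, 0, 0, 0, 0]'

```text
time_s: 5.9
ee_pos: [0.5977, 0.0247, 0.1427]
tool_rot: [2.35, 2.085, -0.0]
ft_force: [-4.7, 0.4, 7.7]
finger_gap: 0.001
grip_force: 3.9
```

Run:
```python
from h import *
b=get_image("scene"); save(b,"p4.png",(220,160,380,280),4)
```

```text
(no output)
```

View pics/p4.png

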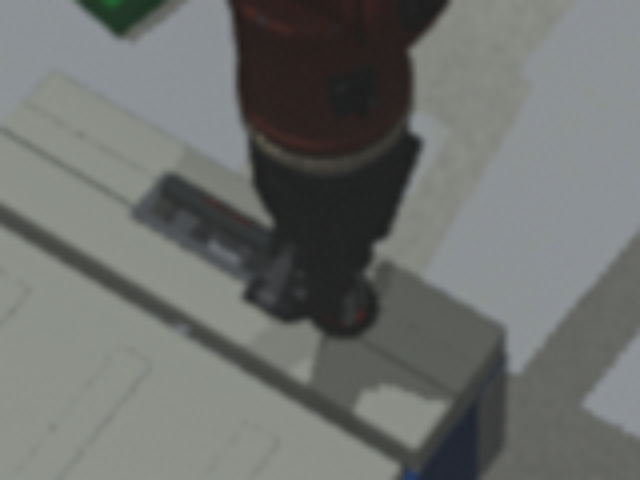

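The bar has lifted out of its recess: it now runs above the plate from crop (165,180) towards the gripper. Rise and view it from clear.

jog_arm --increments '[0, 0, 0.5, 0, 0, 0, 0, 0, 0, 1, 0, 0, 0, 0, 0, 0, 1, 0, 0, 0, 0, 0, 0, 1, 0, 0, 0, 0, 0, 0.9, 0, 0, 0, 0, 0, 0, 1, 0, 0, 0, 0, 0.5, 0, 1, 0, 0, 0, 0, 0.5, 0, 1, 0, 0, 0, 0, 0.5, 0, 0, 0, 0, 0, 0, 0.5]'

```text
time_s: 6.85
ee_pos: [0.5976, 0.125, 0.2297]
tool_rot: [-2.347, -2.088, -0.001]
ft_force: [0.3, -0.1, 0.3]
finger_gap: 0.503
grip_force: 0.0
```

Run:
```python
from h import *
s=get_state(); print(s["ee_pos"],s["ft_force"],s["wrist_torque"],s["finger_gap"])
ims=[]
for n in("top","scene"):
    i=get_image(n); ims.append(i["pixels"])
    for q in trace(n,"tee_bar")[:2]:
        v,u=np.nonzero(q["mask"]); mm=cv2.minAreaRect(np.c_[u,v].astype(np.float32))
        print(n,q["confidence"],mm,onz(i,*mm[0],.163).round(4),onz(i,u.mean(),v.mean(),.163).round(4), [onz(i,*p,.163).round(3)[:2] for p in cv2.boxPoints(mm)])
A=cv2.resize(ims[0][190:260,290:410],(600,300)[:2]);B=cv2.resize(ims[1][190:250,230:350],(600,300))
cv2.imwrite("pics/c5.png",np.vstack([A,B])[:,:,::-1])
```

```text
[0.59757037 0.12495164 0.22967331] [ 0.28481498 -0.08525895  0.29823959] [-0.01772392  0.01260677 -0.03916062] 0.5031490450948031
top 0.75 ((362.0, 222.50001525878906), (34.58501052856445, 7.653101444244385), 6.709836959838867) [ 0.5845 -0.0464  0.163 ] [ 0.5855 -0.0489  0.163 ] [array([ 0.58 , -0.007]), array([ 0.597, -0.009]), array([ 0.589, -0.086]), array([ 0.572, -0.084])]
scene 0.83 ((275.5851135253906, 216.44398498535156), (36.71229553222656, 11.933773040771484), 30.068584442138672) [ 0.5925 -0.0439  0.163 ] [ 0.5894 -0.0421  0.163 ] [array([ 0.601, -0.084]), array([ 0.573, -0.085]), array([ 0.584, -0.004]), array([ 0.611, -0.004])]
```

View pics/c5.png

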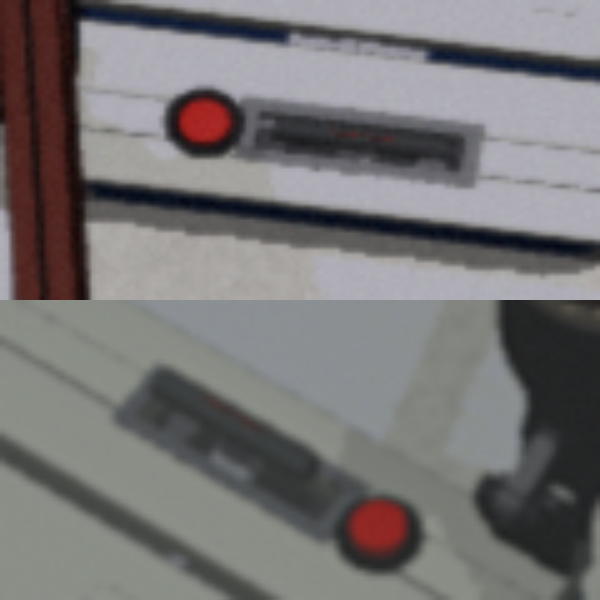

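The handle is up and still unturned. Top view has the button at crop (205,120) and the bar centre at (363,137); scene view has the bar at (150..310, 380..465). Spindle is at about (0.5875, -0.0455), so I'll go over it and stop to check before descending.

jog_arm --increments '[-0.1, -0.97, 0, 0, 0, 0, 0.5, -0.1, -0.97, 0, 0, 0, 0, 0.5, -0.1, -0.97, 0, 0, 0, 0, 0.5, -0.1, -0.97, 0, 0, 0, 0, 0.5, 0, -0.97, 0, 0, 0, 0, 0.5, 0, -0.97, 0, 0, 0, 0, 0.5, 0, -0.97, 0, 0, 0, 0, 0.5, 0, 0, -0.6, 0, 0, 0, 0.5, 0, 0, -0.6, 0, 0, 0, 0.5, 0, 0, 0, 0, 0, 0, 0.5, 0, 0, 0, 0, 0, 0, 0.5]'

```text
time_s: 8.15
ee_pos: [0.587, -0.0467, 0.1981]
tool_rot: [-2.348, -2.084, 0.002]
ft_force: [0.5, 0.2, 0.1]
finger_gap: 0.496
grip_force: 0.0
```

jog_arm --increments '[0, 0.04, -0.5, 0, 0, 0, 0.5, 0, 0, -0.5, 0, 0, 0, 0.5, 0, 0, -0.5, 0, 0, 0, 0.5, 0, 0, -0.4, 0, 0, 0, 0.5, 0, 0, -0.15, 0, 0, 0, 0.5, 0, 0, 0, 0, 0, 0, 0.5, 0, 0, 0, 0, 0, 0, 0.5]'

```text
time_s: 8.85
ee_pos: [0.5881, -0.0466, 0.1484]
tool_rot: [2.35, 2.085, 0.0]
ft_force: [0.6, 0.1, 0.8]
finger_gap: 0.494
grip_force: 0.0
```

Run:
```python
from h import *
s=get_state(); print(s["ee_pos"],s["ft_force"],s["wrist_torque"],s["finger_gap"])
b=get_image("scene"); save(b,"p6.png",(220,160,340,250),5)
```

```text
[ 0.58806358 -0.0466433   0.14835128] [0.61922739 0.10984645 0.76743948] [0.01181595 0.01439155 0.06312764] 0.49404938288234657
```

View pics/p6.png

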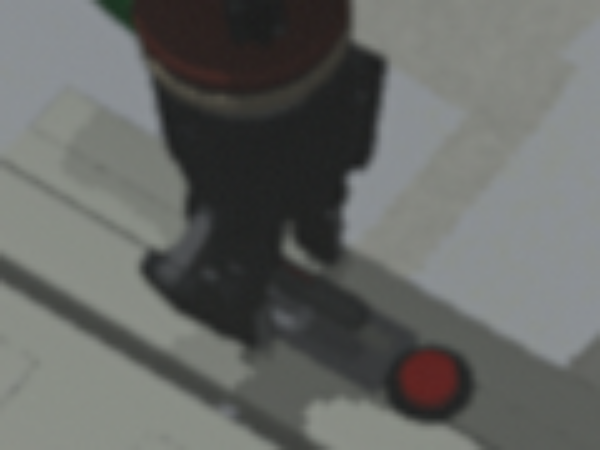

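The fingers straddle the bar, with one at crop (200,300), the other at (320,230), and the bar between them at (330,295). Lower 2 mm and pinch at 25 N.

jog_arm --increments '[0, 0, -0.08, 0, 0, 0, 0.3, 0, 0, 0, 0, 0, 0, 0.1, 0, 0, 0, 0, 0, 0, 0, 0, 0, 0, 0, 0, 0, 0, 0, 0, 0, 0, 0, 0, 0, 0, 0, 0, 0, 0, 0, 0, 0, 0, 0, 0, 0, 0, 0]' --grip_force 25

```text
time_s: 9.6
ee_pos: [0.5863, -0.0464, 0.146]
tool_rot: [-2.348, -2.083, 0.004]
ft_force: [-6.3, 0.5, 3.7]
finger_gap: 0.15
grip_force: 25.0
```

```bash
cat > s.py <<'E'
from h import *
from scipy.spatial.transform import Rotation as R
s=get_state(); y=R.from_rotvec(s["tool_rot"]).as_matrix()[:,1]
print(s["time_s"],s["ee_pos"].round(4),"F",s["ft_force"].round(2),"T",s["wrist_torque"].round(3),"gap",round(s["finger_gap"],3),s["grip_force"],"yaw",round(np.arctan2(y[1],y[0]),3),"q6",s["qpos"][5].round(3),"e6",s["effort"][5].round(3))
E
python3 s.py
```

```text
9.6 [ 0.5863 -0.0464  0.146 ] F [-6.32  0.5   3.68] T [ 0.056  0.926 -0.109] gap 0.15 25.04591792821884 yaw -0.12 q6 -0.093 e6 -0.095
```

jog_arm --increments '[-0.07, 0, 0, 0, 0, 0, 0, 0, 0, 0, 0, 0, 0, 0]'

```text
time_s: 9.8
ee_pos: [0.5861, -0.0465, 0.1466]
tool_rot: [2.35, 2.084, 0.001]
ft_force: [-1.8, 0.3, 3.0]
finger_gap: 0.151
grip_force: 25.0
```

```bash
python3 s.py
```

```text
9.8 [ 0.5861 -0.0465  0.1466] F [-1.76  0.34  2.98] T [ 0.147  0.289 -0.049] gap 0.151 25.019144117832184 yaw -0.12 q6 -0.094 e6 -0.101
```

jog_arm --increments '[0, 0, 0, 0, 0, -0.33, 0, 0, 0, 0, 0, 0, -0.33, 0, 0, 0, 0, 0, 0, 0, 0]'

```text
time_s: 10.1
ee_pos: [0.5862, -0.0464, 0.1465]
tool_rot: [2.45, 1.966, 0.0]
ft_force: [-1.4, 1.1, 3.1]
finger_gap: 0.153
grip_force: 25.0
```

```bash
python3 s.py
```

```text
10.1 [ 0.5862 -0.0464  0.1465] F [-1.38  1.09  3.07] T [0.152 0.267 0.212] gap 0.153 24.995939433574677 yaw -0.218 q6 0.005 e6 0.713
```

Turning works, with resistance of about 0.2 N m. Continue.

jog_arm --increments '[0, 0, 0, 0, 0, -0.33, 0, 0, 0, 0, 0, 0, -0.33, 0, 0, 0, 0, 0, 0, -0.33, 0, 0, 0, 0, 0, 0, -0.33, 0, 0, 0, 0, 0, 0, -0.33, 0, 0, 0, 0, 0, 0, -0.33, 0, 0, 0, 0, 0, 0, -0.33, 0, 0, 0, 0, 0, 0, 0, 0]'

```text
time_s: 10.9
ee_pos: [0.5863, -0.0465, 0.1464]
tool_rot: [2.751, 1.516, 0.001]
ft_force: [-1.8, 1.0, 3.3]
finger_gap: 0.156
grip_force: 25.0
```

```bash
python3 s.py
```

```text
10.9 [ 0.5863 -0.0465  0.1464] F [-1.81  0.97  3.26] T [0.128 0.188 0.199] gap 0.156 25.0221186876297 yaw -0.564 q6 0.351 e6 0.72
```

jog_arm --increments '[0, 0, 0, 0, 0, -0.33, 0, 0, 0, 0, 0, 0, -0.33, 0, 0, 0, 0, 0, 0, -0.33, 0, 0, 0, 0, 0, 0, 0, 0]'

```text
time_s: 11.3
ee_pos: [0.5863, -0.0465, 0.1463]
tool_rot: [2.856, 1.308, 0.001]
ft_force: [-1.0, 0.8, 2.7]
finger_gap: 0.156
grip_force: 25.0
```

```bash
python3 s.py
```

```text
11.3 [ 0.5863 -0.0465  0.1463] F [-1.04  0.76  2.68] T [0.115 0.168 0.192] gap 0.156 24.970066845417023 yaw -0.712 q6 0.499 e6 0.697
```

jog_arm --increments '[0, 0, 0, 0, 0, -0.2, 0, 0, 0, 0, 0, 0, -0.2, 0, 0, 0, 0, 0, 0, -0.2, 0, 0, 0, 0, 0, 0, 0, 0]'

```text
time_s: 11.7
ee_pos: [0.5864, -0.0467, 0.1462]
tool_rot: [2.914, 1.174, 0.001]
ft_force: [0.5, 1.7, 2.7]
finger_gap: 0.15
grip_force: 24.8
```

```bash
python3 s.py
```

```text
11.7 [ 0.5864 -0.0467  0.1462] F [0.49 1.73 2.72] T [ 0.032 -0.063  0.081] gap 0.15 24.80942666530609 yaw -0.805 q6 0.591 e6 0.377
```

jog_arm --increments '[0, 0, 0, 0, 0, -0.2, 0, 0, 0, 0, 0, 0, -0.2, 0, 0, 0, 0, 0, 0, 0, 0]'

```text
time_s: 12.0
ee_pos: [0.5863, -0.0467, 0.1462]
tool_rot: [2.948, 1.086, 0.001]
ft_force: [1.1, -0.1, 3.0]
finger_gap: 0.15
grip_force: 24.8
```

```bash
python3 s.py
```

```text
12.0 [ 0.5863 -0.0467  0.1462] F [ 1.11 -0.12  3.04] T [-0.032 -0.211  0.07 ] gap 0.15 24.809515178203583 yaw -0.865 q6 0.651 e6 0.383
```

jog_arm --increments '[0, 0, 0, 0, 0, -0.2, 0, 0, 0, 0, 0, 0, -0.2, 0, 0, 0, 0, 0, 0, 0, 0]'

```text
time_s: 12.3
ee_pos: [0.5863, -0.0466, 0.1462]
tool_rot: [2.979, 0.997, 0.001]
ft_force: [1.4, -0.1, 2.7]
finger_gap: 0.152
grip_force: 24.8
```

```bash
python3 s.py
```

```text
12.3 [ 0.5863 -0.0466  0.1462] F [ 1.44 -0.09  2.69] T [-0.083 -0.334  0.092] gap 0.152 24.81247365474701 yaw -0.925 q6 0.712 e6 0.384
```

Torque fell at about 0.65 rad, which could be the latch coming free or the grip slipping, so I'll look.

Run:
```python
from h import *
b=get_image("scene"); save(b,"p7.png",(140,150,360,315),3.6)
```

```text
(no output)
```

View pics/p7.png

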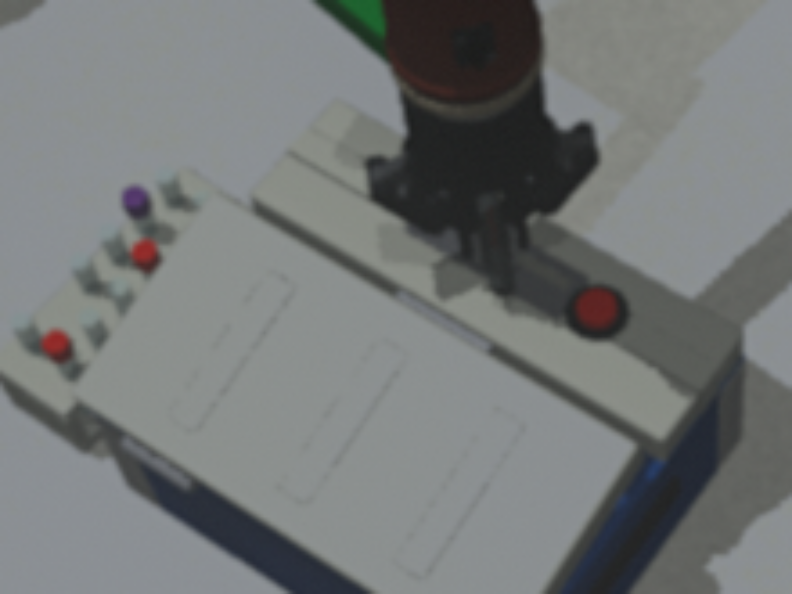

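The bar has turned with the gripper (dark bar at crop (497,245)), and the lid's front edge is just lifting (strip at (440,320)). So the latch freed at about 0.65 rad and the stop should be near 0.85. Small steps from here.

jog_arm --increments '[0, 0, 0, 0, 0, -0.15, 0, 0, 0, 0, 0, 0, 0, 0]'

```text
time_s: 12.55
ee_pos: [0.5863, -0.0467, 0.1462]
tool_rot: [2.99, 0.964, 0.001]
ft_force: [1.9, 0.3, 1.9]
finger_gap: 0.149
grip_force: 24.8
```

```bash
python3 s.py
```

```text
12.55 [ 0.5863 -0.0467  0.1462] F [1.91 0.26 1.95] T [-0.183 -0.426  0.055] gap 0.149 24.830781519412994 yaw -0.947 q6 0.734 e6 0.297
```

jog_arm --increments '[0, 0, 0, 0, 0, -0.15, 0, 0, 0, 0, 0, 0, 0, 0]'

```text
time_s: 12.75
ee_pos: [0.5862, -0.0467, 0.1461]
tool_rot: [3.0, 0.93, 0.001]
ft_force: [2.5, -1.3, 3.4]
finger_gap: 0.151
grip_force: 24.8
```

```bash
python3 s.py
```

```text
12.75 [ 0.5862 -0.0467  0.1461] F [ 2.54 -1.34  3.37] T [-0.196 -0.435  0.071] gap 0.151 24.836136996746063 yaw -0.97 q6 0.756 e6 0.3
```

jog_arm --increments '[0, 0, 0, 0, 0, -0.15, 0, 0, 0, 0, 0, 0, 0, 0]'

```text
time_s: 12.95
ee_pos: [0.5862, -0.0466, 0.1461]
tool_rot: [3.011, 0.896, 0.001]
ft_force: [2.7, -1.3, 2.9]
finger_gap: 0.152
grip_force: 24.8
```

```bash
python3 s.py
```

```text
12.95 [ 0.5862 -0.0466  0.1461] F [ 2.73 -1.29  2.93] T [-0.239 -0.456  0.108] gap 0.152 24.849929809570312 yaw -0.992 q6 0.779 e6 0.31
```

jog_arm --increments '[0, 0, 0, 0, 0, -0.15, 0, 0, 0, 0, 0, 0, 0, 0]'

```text
time_s: 13.15
ee_pos: [0.5862, -0.0466, 0.1462]
tool_rot: [3.021, 0.863, 0.001]
ft_force: [2.6, -0.7, 2.5]
finger_gap: 0.154
grip_force: 25.0
```

```bash
python3 s.py
```

```text
13.15 [ 0.5862 -0.0466  0.1462] F [ 2.61 -0.68  2.51] T [-0.18  -0.513  0.151] gap 0.154 24.97432976961136 yaw -1.014 q6 0.801 e6 0.382
```

jog_arm --increments '[0, 0, 0, 0, 0, -0.15, 0, 0, 0, 0, 0, 0, 0, 0]'

```text
time_s: 13.35
ee_pos: [0.5862, -0.0466, 0.1461]
tool_rot: [3.03, 0.829, 0.0]
ft_force: [3.8, -0.9, 3.0]
finger_gap: 0.153
grip_force: 25.3
```

```bash
python3 s.py
```

```text
13.35 [ 0.5862 -0.0466  0.1461] F [ 3.79 -0.87  2.97] T [-0.235 -0.539  0.289] gap 0.153 25.30488610267639 yaw -1.037 q6 0.823 e6 0.479
```

jog_arm --increments '[0, 0, 0, 0, 0, -0.15, 0, 0, 0, 0, 0, 0, 0, 0]'

```text
time_s: 13.55
ee_pos: [0.5862, -0.0466, 0.1462]
tool_rot: [3.039, 0.795, 0.001]
ft_force: [3.8, -1.4, 3.8]
finger_gap: 0.146
grip_force: 25.9
```

```bash
python3 s.py
```

```text
13.55 [ 0.5862 -0.0466  0.1462] F [ 3.8  -1.36  3.82] T [-0.28  -0.632  0.41 ] gap 0.146 25.939140021800995 yaw -1.059 q6 0.846 e6 0.587
```

The torque rose steadily from about 0.08 to 0.41 N m, so the handle is home against its stop at about 0.9 rad. Let go, then rise and move away towards the robot.

jog_arm --increments '[0, 0, 0, 0, 0, 0, 0.5, 0, 0, 0, 0, 0, 0, 0.5, 0, 0, 0, 0, 0, 0, 0.5, 0, 0, 0, 0, 0, 0, 0.5, 0, 0, 0.3, 0, 0, 0, 0.5, 0, 0, 0.6, 0, 0, 0, 0.5, 0, 0, 0.8, 0, 0, 0, 0.5, 0, 0, 0.8, 0, 0, 0, 0.5, -0.5, 0, 0.8, 0, 0, 0, 0.5, -0.8, 0, 0.5, 0, 0, 0, 0.5, -0.8, 0, 0, 0, 0, 0, 0.5, -0.8, 0, 0, 0, 0, 0, 0.5]'

```text
time_s: 14.75
ee_pos: [0.5136, -0.0467, 0.2435]
tool_rot: [3.038, 0.796, 0.004]
ft_force: [-0.2, 0.0, 0.2]
finger_gap: 0.501
grip_force: 0.0
```

jog_arm --increments '[-0.8, 0, 0, 0, 0, 0, 0.5, -0.8, 0, 0, 0, 0, 0, 0.5, -0.8, 0, 0, 0, 0, 0, 0.5, 0, 0, 0, 0, 0, 0, 0.5, 0, 0, 0, 0, 0, 0, 0.5, 0, 0, 0, 0, 0, 0, 0.5, 0, 0, 0, 0, 0, 0, 0.5, 0, 0, 0, 0, 0, 0, 0.5, 0, 0, 0, 0, 0, 0, 0.5, 0, 0, 0, 0, 0, 0, 0.5, 0, 0, 0, 0, 0, 0, 0.5, 0, 0, 0, 0, 0, 0, 0.5]'

```text
time_s: 15.95
ee_pos: [0.4535, -0.0466, 0.241]
tool_rot: [-3.039, -0.796, 0.0]
ft_force: [0.4, -0.1, -0.3]
finger_gap: 0.506
grip_force: 0.0
```

jog_arm --increments '[0, 0, 0, 0, 0, 0, 0.5, 0, 0, 0, 0, 0, 0, 0.5, 0, 0, 0, 0, 0, 0, 0.5, 0, 0, 0, 0, 0, 0, 0.5, 0, 0, 0, 0, 0, 0, 0.5, 0, 0, 0, 0, 0, 0, 0.5, 0, 0, 0, 0, 0, 0, 0.5, 0, 0, 0, 0, 0, 0, 0.5, 0, 0, 0, 0, 0, 0, 0.5, 0, 0, 0, 0, 0, 0, 0.5, 0, 0, 0, 0, 0, 0, 0.5, 0, 0, 0, 0, 0, 0, 0.5]'

```text
time_s: 17.15
ee_pos: [0.4535, -0.0466, 0.241]
tool_rot: [3.039, 0.796, -0.0]
ft_force: [0.8, 0.1, 0.3]
finger_gap: 0.502
grip_force: 0.0
```

jog_arm --increments '[0, 0, 0, 0, 0, 0, 0.5, 0, 0, 0, 0, 0, 0, 0.5, 0, 0, 0, 0, 0, 0, 0.5, 0, 0, 0, 0, 0, 0, 0.5, 0, 0, 0, 0, 0, 0, 0.5, 0, 0, 0, 0, 0, 0, 0.5, 0, 0, 0, 0, 0, 0, 0.5, 0, 0, 0, 0, 0, 0, 0.5, 0, 0, 0, 0, 0, 0, 0.5, 0, 0, 0, 0, 0, 0, 0.5, 0, 0, 0, 0, 0, 0, 0.5, 0, 0, 0, 0, 0, 0, 0.5]'

```text
time_s: 18.35
ee_pos: [0.4535, -0.0465, 0.241]
tool_rot: [-3.039, -0.796, 0.0]
ft_force: [-0.9, -0.4, 0.8]
finger_gap: 0.501
grip_force: 0.0
```

```bash
python3 s.py
python3 - <<'E'
from h import *
b=get_image("scene"); save(b,"p8.png")
E
```

```text
18.35 [ 0.4535 -0.0465  0.241 ] F [-0.89 -0.37  0.79] T [ 0.011 -0.033 -0.036] gap 0.501 0.0 yaw -1.058 q6 0.783 e6 -0.0
```

View pics/p8.png

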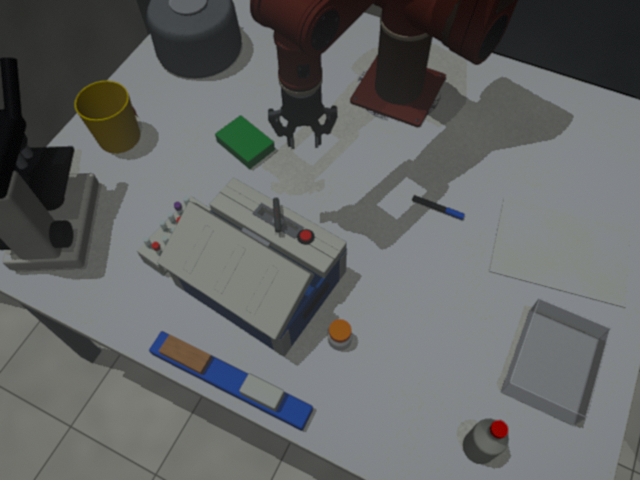

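The gripper is clear, the handle is turned (280,215), and the jar, pen, box and rack are unmoved. The lid seems raised, so I'll wait 2.4 s more and check that it has stopped.

jog_arm --increments '[0, 0, 0, 0, 0, 0, 0.5, 0, 0, 0, 0, 0, 0, 0.5, 0, 0, 0, 0, 0, 0, 0.5, 0, 0, 0, 0, 0, 0, 0.5, 0, 0, 0, 0, 0, 0, 0.5, 0, 0, 0, 0, 0, 0, 0.5, 0, 0, 0, 0, 0, 0, 0.5, 0, 0, 0, 0, 0, 0, 0.5, 0, 0, 0, 0, 0, 0, 0.5, 0, 0, 0, 0, 0, 0, 0.5, 0, 0, 0, 0, 0, 0, 0.5, 0, 0, 0, 0, 0, 0, 0.5]'

```text
time_s: 19.6
ee_pos: [0.4535, -0.0466, 0.241]
tool_rot: [-3.039, -0.796, 0.0]
ft_force: [0.5, -0.5, -0.6]
finger_gap: 0.501
grip_force: 0.0
```

jog_arm --increments '[0, 0, 0, 0, 0, 0, 0.5, 0, 0, 0, 0, 0, 0, 0.5, 0, 0, 0, 0, 0, 0, 0.5, 0, 0, 0, 0, 0, 0, 0.5, 0, 0, 0, 0, 0, 0, 0.5, 0, 0, 0, 0, 0, 0, 0.5, 0, 0, 0, 0, 0, 0, 0.5, 0, 0, 0, 0, 0, 0, 0.5, 0, 0, 0, 0, 0, 0, 0.5, 0, 0, 0, 0, 0, 0, 0.5, 0, 0, 0, 0, 0, 0, 0.5, 0, 0, 0, 0, 0, 0, 0.5]'

```text
time_s: 20.8
ee_pos: [0.4536, -0.0466, 0.2411]
tool_rot: [3.039, 0.796, 0.0]
ft_force: [0.3, 0.5, -0.2]
finger_gap: 0.5
grip_force: 0.0
```

Run:
```python
from h import *
b=get_image("scene"); t=get_image("top")
d=np.abs(b["pixels"][:,:,::-1].astype(int)-cv2.imread("pics/p8.png")).max(2); print("changed px in case area",(d[170:360,130:360]>40).sum())
# predicted lid front corners for angles
psi=-.122; X=np.array([np.cos(psi),np.sin(psi),0]);Y=np.array([-np.sin(psi),np.cos(psi),0])
O=np.array([.587,-.046,0])+.082*X
for a in(0,.25,.5):
  print(a,[np.round(proj(i,O+X*(.12-.144*np.cos(a))+Y*s+np.array([0,0,.14+.144*np.sin(a)]))) for i in(b,t) for s in(-.15,.15)])
A=cv2.resize(b["pixels"][160:360,130:370],(480,400));B=cv2.resize(t["pixels"][100:270,280:480],(470,400)) [:,:320]
cv2.imwrite("pics/p9.png",np.hstack([A,B])[:,:,::-1])
```

```text
changed px in case area 0
0 [array([204., 207.]), array([321., 275.]), array([429., 206.]), array([300., 189.])]
0.25 [array([200., 199.]), array([319., 269.]), array([432., 202.]), array([299., 185.])]
0.5 [array([192., 194.]), array([315., 266.]), array([436., 194.]), array([299., 176.])]
```

View pics/p9.png

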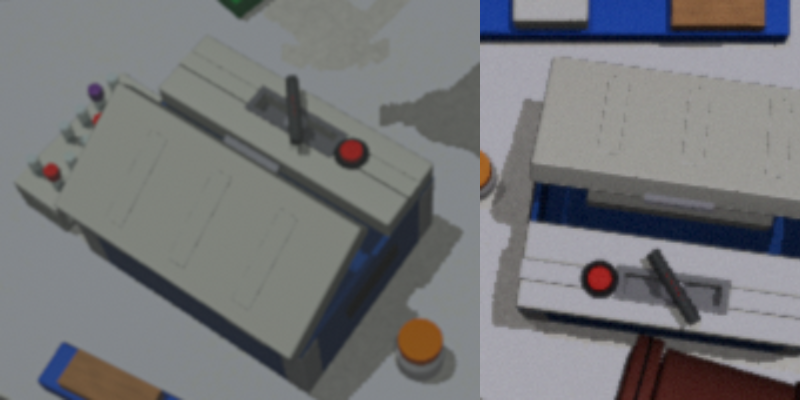

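The lid stands open at about 0.5 rad and nothing has changed for 2.4 s. Its corners are near (189,200) and (311,275) in scene. The handle is turned about 0.9 rad and nothing else has moved.

```bash
python3 -c "
from cell import job_done; print(job_done())"
```

```text
the job is handed in; nothing more can be done
None
```

The job is handed in at about 21 s: I pressed the button with about 8 N, turned the handle home against its stop at about 0.9 rad (0.41 N m) and let go, and the lid now stands open at about 0.5 rad with the other objects undisturbed.

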